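# Pull out the draining tray until it locks, and stand the washed tumbler on it

## Robot

A 7-joint arm with a two-finger parallel gripper is mounted at the origin on the work surface. World frame = base frame: x ahead of the robot, y to its left, z up, the work surface at z = 0. Lengths are in m, angles in rad, forces in N, time in s.
With the tool pointing down it reaches from about 0.425 to 0.925 m from the base axis. Payload 6.8 kg.
Tool frame: the origin (TCP) lies midway between the tips of the shut fingers; the grasp point (between the pads) lies r.grip_point_offset behind it (r.grip_point_offset is the distance from the TCP to the grasp point, in m); z points along the fingers, y is the line along which they close (so a half turn about z gives the same grasp; the last joint's range is limited). The gripper opens to 85 mm and grips with 20 to 120 N. Pads are 22 mm wide; open, the fingers measure 114 mm over their backs; the gripper's body (76 mm by 85 mm) begins 54 mm behind the grasp point. The pads swing forward as they close: fully open they stand 13 mm farther back than shut.
Start: joints at [1.212, 0.477, 0.022, 1.555, -0.011, 1.109, -0.083], TCP at [0.168, -0.654, 0.231] pointing down, gripper open.
Joint ranges: [-2.96, 2.96], [-0.34, 2.1], [-1.41, 1.46], [0.24, 2.44], [-1.37, 4.51], [0.17, 1.92], [-2.96, 2.96]. Speed limits (rad/s): [2.39, 2.39, 3.14, 3.14, 3.14, 3.14, 3.14].

## Interface

Orientations are given as a rotation vector (axis times angle).
In Python, from bench import r gives the robot as it stands. The module is installed in compiled form; this text tells all that it offers.
- The arm moves only by the shell command python3 -m crank 'ROWS' [FORCE]. ROWS is JSON, a list of rows, each a list of 5 numbers: the shift along the world's x, y, z in units of 200 mm (1.0 is 200 mm), then the turn about the world's z in units of 45 degrees (1.0 is 45 degrees), then the opening, from -1 (shut) to 1 (fully open). In form: [[dx, dy, dz, turn, jaw], ...]. A call has 1 to 8 rows; each row shifts and turns the commanded pose from where the row before left it; what a row does not reach is not made up. A row lasts 1/12 s, in which the tool goes at most 41.7 mm and 7.16 degrees, less where a joint would pass 70% of its speed; a pose out of reach is approached as far as the arm can. A call with a number of a shift or a turn outside -1 to 1 is refused whole. A call with a gripper value outside its range is refused whole. The fingers move at their own pace and stop on an object; FORCE is the grip in N (left out, the last holds). Time passes only in rows, so rows that do not move let the fingers close. It gives the time, the measured TCP pose, the force, the opening and the grip force at its end, in the units of the state.
- r.get_obs(): the state, without advancing time (a new reading comes with each control period).
- r.grab_frame(name): name is "scene" or "top" or "wrist"; returns the picture (480x640x3 uint8, blue, green, red); there is no depth.
- r.camera_model(name): a dict with "fx", "fy", "cx", "cy" (pixels), "R" (3x3) and "t" (3): a world point X has camera coordinates R X + t. Camera axes: x right, y down, z forward; pixel columns grow to the right and rows downward; lengths in m; the calibration is good to about 2 mm. A picture is of the moment at which its call begins: read the wrist's pose just before it. camera_model takes no time and is no camera call; for the wrist camera it gives the pose at the moment of the call.
- r.hand_in(): hands the job in; it is judged then, once.
The state is a dict: "clock": time; "joints": joint angles; "qvel": joint speeds; "tau": joint torques, N m; "tcp_pos": TCP position; "orientation": TCP orientation; "contact_force": force on the tool from outside, world axes, zero at the start; "moment": the same for the moment, N m; "grip_width": finger opening in m; "gripper_force": force on a finger pad.
Only numpy, scipy, OpenCV 4.12 (cv2) and the standard library are available. Lean on these libraries where they do the work, as an engineer would, in place of code of your own. Each camera call takes 0.05 s, during which the arm holds its last target. There are 200 camera calls.

## Task

First pull the draining tray out of the white dish drainer by its black bar until its orange lock button clicks up through the hole in the deck. Then gently stand the blue tumbler, kept mouth down as it is, flat on the pulled-out tray, and let go, with the tray still locked. Leave everything else where it stands.

Things in the scene. Friction and masses are not known exactly. Their poses are not given: they have to be found in the camera images.
- rack: Dish drainer, fixed to the worktop: a white deck 200 x 200 mm, 6 mm thick, its top 60 mm above the worktop, on steel side walls 8 mm thick. Origin on the worktop under the middle of the deck's front edge; its x axis is the way the tray slides out, z up, the deck covers x from -200 to 0 mm and y from -100 to 100 mm.
- tray (a joint): How far the grey draining tray has been pulled out of the drainer along the rack's x axis, in m: 0 pushed in, 0.150 where it locks (button under the hole), end stop at 0.1515. It starts somewhere from 0 to 0.05. It drags with about 3 to 5 N and stays where it is left.
- lock_button (a joint): Height of the orange spring lock button (18 x 18 mm) in m: about 0.001 while held down under the deck, 0.014 once it has clicked up through the hole, where it stands 7 mm above the deck and blocks the tray both ways. The spring pushes it up with 2 to 3.5 N by itself; pressing it down would unlock the tray.
- lock_hole (a point): Centre of the 22 x 22 mm hole, outlined in black, in the deck 22 mm behind its front edge, level with the deck's top (60 mm); the orange button comes up here.
- bar_mid (a point): Centre of the black pull bar on the tray's front; moves with the tray, 55 mm + the tray's travel in front of the deck's edge. Bar 14 mm thick along the rack's x, 120 mm long along its y, 16 mm high, centre 44 mm above the worktop. Free space down to the worktop beyond it, and for 33 mm between it and the tray's front lip (two arms join them, 55 mm either side of the middle). Axes as the rack's.
- tray_spot (a point): Point on the tray's floor, the middle of its open part once locked (78 mm in front of the deck's edge then; under the deck at the start). Moves with the tray; axes as the rack's. Floor 20 mm above the worktop and 34 mm under the deck's underside; when locked the open floor is 157 mm (x) by 134 mm (y), inside lips with tops 32 mm above the worktop.
- blue_tumbler: Blue plastic tumbler standing upside down (mouth down) on the worktop, 110 mm high, 62 mm across all the way up, 0.1 to 0.2 kg. Origin at the centre of the mouth, on its underside; z up the axis.
- white_tumbler: White tumbler of the same shape and size, also mouth down; it may stand in either of the two places. To be left alone. Origin at the centre of its underside.
- jar: Small glass jar with a wooden cap, 56 mm across, 75 mm high, standing on the rear half of the deck. To be left alone. Origin at the centre of its underside.
- pepper_mill: Dark wooden pepper mill, 54 mm across, 155 mm high, at the back. To be left alone. Origin at the centre of its underside.
- soap_bottle: Green bottle with a black cap, 60 mm across, 160 mm high, at the back. To be left alone. Origin at the centre of its underside.
- dish_brush: Wooden brush lying on the worktop at the left. To be left alone. Origin on its underside.
Mind the look-alikes: they are no part of the job. There is more than one size of the blue_tumbler; the one meant has the size given above.

How it is judged:
By the outcome, as a careful person would: the job done as asked, in the order asked, and still so for the second after the job is handed in, with the robot touching nothing.
It also fails if it takes over 51 s, if anything falls off the work surface, if the arm or the gripper's body presses on something with over 40 N, if the wrist force passes 120 N, or if a joint passes its speed limit or range.

## Working session

There is one attempt and no reset: what is moved stays moved. The work goes in short steps, Python scripts to look and compute and a shell command to move; the robot and the scene stay as the last step left them, time stands still between calls to the robot, and variables do not carry over. Pictures are saved under pics/ and viewed, at most 10 in all, crops included, and the job is handed in when it is done.

```bash
mkdir -p pics; python3 - <<'E'
from bench import r
import cv2
print(r.get_obs(), r.grip_point_offset)
for n in("scene","top"):
    cv2.imwrite(f"pics/{n}0.png",r.grab_frame(n)); print(n,r.camera_model(n))
E
```

```text
{'clock': 0.0, 'joints': array([ 1.21190994,  0.47782101,  0.02236612,  1.55643701, -0.01152373,
        1.10929987, -0.08313344]), 'qvel': array([ 1.45045628e-03,  1.64207969e-03, -8.14803151e-05,  6.91566315e-04,
       -7.31413874e-05, -1.42352760e-03, -1.00220075e-03]), 'tau': array([-5.97171856e-04, -5.96453226e+01,  1.60717964e+00, -2.81204903e+01,
        1.23752811e-02,  9.25981236e-03,  1.32971287e-06]), 'tcp_pos': array([ 0.16734334, -0.65332248,  0.2303183 ]), 'orientation': array([-3.11514777e+00, -3.92606245e-01,  5.59324949e-04]), 'contact_force': array([ 0.83455382, -1.05418797,  0.66194397]), 'moment': array([-0.01164357, -0.01326011,  0.01052815]), 'gripper_force': 0.0, 'grip_width': 0.08519945010197774} 0.0187
scene {'fx': 585.4614816072698, 'fy': 585.4614816072698, 'cx': 319.35753251107155, 'cy': 241.66229481918586, 'R': array([[-4.57535600e-01,  8.89191247e-01,  3.18365851e-04],
       [ 7.63855451e-01,  3.93226980e-01, -5.11759115e-01],
       [-4.55176916e-01, -2.33904829e-01, -8.59128923e-01]]), 't': array([ 0.20360207, -0.47843786,  1.59750333])}
top {'fx': 595.9330673507347, 'fy': 595.9330673507347, 'cx': 329.8872157483475, 'cy': 235.7480961794152, 'R': array([[-0.06092659, -0.9981401 ,  0.00206992],
       [-0.9776387 ,  0.05925675, -0.20177017],
       [ 0.20127224, -0.0143168 , -0.97943071]]), 't': array([0.11145104, 0.61895379, 1.18184533])}
```

View pics/scene0.png

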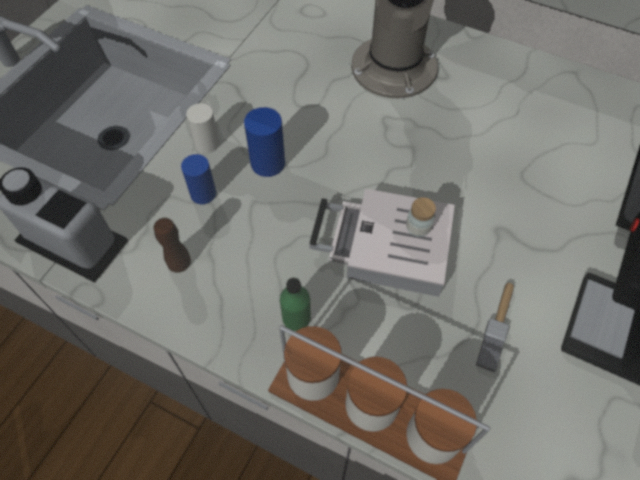

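View pics/top0.png

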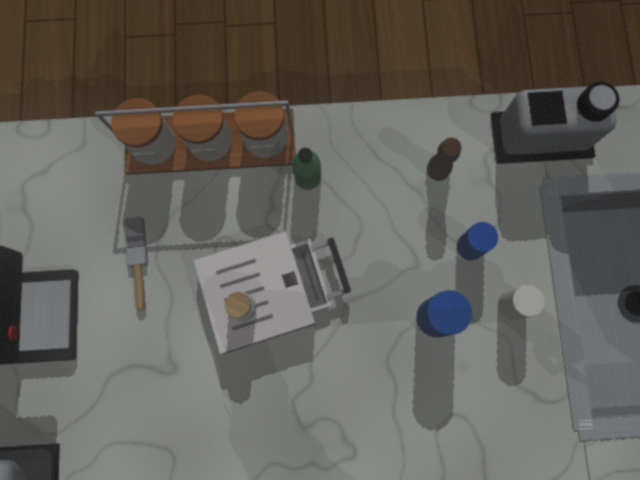

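Scene: the rack is at about (265,290) in the top view. The bar is at (338,265) and the hole at (290,279). Two blue tumblers stand at (447,313, big) and (480,238, small), and the white one is at (527,300). Next I'll measure them.

```bash
cat > h.py <<'E'
import numpy as np, cv2
from bench import r
M={n:r.camera_model(n) for n in("scene","top")}
def ray(n,p,m=None):
    m=m or M[n]; d=m["R"].T@np.array([(p[0]-m["cx"])/m["fx"],(p[1]-m["cy"])/m["fy"],1]); return -m["R"].T@m["t"],d
def onz(n,p,z,m=None):
    o,d=ray(n,p,m); return o+d*(z-o[2])/d[2]
def tri(a,b):
    (o,d),(q,e)=ray("scene",a),ray("top",b)
    s=np.linalg.lstsq(np.c_[d,-e],q-o,rcond=None)[0]; x,y=o+d*s[0],q+e*s[1]; return (x+y)/2,np.linalg.norm(x-y)
def blobs(mask,amin):
    c,_=cv2.findContours(mask.astype(np.uint8),cv2.RETR_EXTERNAL,cv2.CHAIN_APPROX_NONE)
    return sorted([k for k in c if cv2.contourArea(k)>amin],key=cv2.contourArea,reverse=True)
def cen(k):
    m=cv2.moments(k); return np.array([m["m10"]/m["m00"],m["m01"]/m["m00"]])
E
python3 - <<'E'
from h import *
np.set_printoptions(precision=4,suppress=True)
I={n:cv2.imread(f"pics/{n}0.png") for n in M}
H={n:cv2.cvtColor(I[n],cv2.COLOR_BGR2HSV) for n in M}
B={n:blobs((abs(H[n][...,0].astype(int)-115)<12)&(H[n][...,1]>150)&(H[n][...,2]>40),150) for n in M}
for a,b in zip(B["scene"],B["top"]):
    print("blue",cen(a),cen(b),*tri(cen(a),cen(b)),cv2.minAreaRect(a)[1],cv2.minAreaRect(b)[1])
# brighter top disc of blue in the top view
for k in B["top"]:
    m=np.zeros((480,640),np.uint8);cv2.drawContours(m,[k],-1,1,-1)
    v=H["top"][...,2]; print(np.percentile(v[m>0],[5,25,50,75,95]))
roi=dict(top=(190,360,180,360),scene=(180,300,300,470))
for n in M:
    y0,y1,x0,x1=roi[n]; z=np.zeros((480,640),bool); z[y0:y1,x0:x1]=1
    V=H[n][...,2]
    for k in blobs((V<50)&z,30)[:6]: print(n,"dark",cen(k),cv2.contourArea(k),onz(n,cen(k),.06)[:2],onz(n,cen(k),.052)[:2],cv2.minAreaRect(k))
    for k in blobs((V>165)&z,800)[:3]: print(n,"white",cv2.contourArea(k),[onz(n,p,.06)[:2] for p in cv2.boxPoints(cv2.minAreaRect(k))])
cv2.imwrite("pics/c.png",np.hstack([cv2.resize(I["top"][220:360,190:350],None,fx=2.5,fy=2.5),cv2.resize(I["scene"][180:320,300:460],None,fx=2.5,fy=2.5)]))
E
```

```text
blue [261.4159 136.2467] [449.436  311.7462] [ 0.4491 -0.1507  0.0947] 0.005181069178474716 (63.92464065551758, 34.83470153808594) (41.0, 41.0)
blue [194.3536 166.0103] [482.4113 236.7223] [ 0.5958 -0.2333  0.1018] 0.0005549450406440261 (24.0, 24.0) (26.870054244995117, 26.870058059692383)
[107. 109. 110. 116. 118.]
[113. 115. 116. 117. 118.]
scene white 3188.5 [array([0.654 , 0.1662]), array([0.4666, 0.1024]), array([0.4019, 0.3107]), array([0.5917, 0.3579])]
```

View pics/c.png

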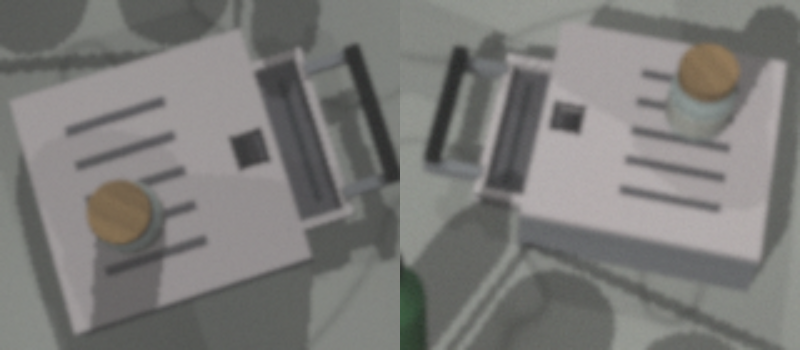

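The crop shows the deck with the hole at top pixel (290,280) and scene pixel (367,227). The bar runs (331,238) to (346,291) in the top view, and the tray is part-way out.

```bash
python3 - <<'E'
from h import *
np.set_printoptions(precision=4,suppress=True)
P=lambda q,x,y:np.array(q)/2.5+[x,y]
t=lambda *q:P(q,190,220)
s=lambda *q:P((q[0]-400,q[1]),300,180)
for nm,a,b,z in [("frontR",s(565,25),t(312,258),.06),("frontL",s(520,218),t(240,28),.06),("rearL",s(760,262),t(10,100),.06),("rearR",s(786,60),t(77,334),.06),("hole",s(568,117),t(250,150),.06),("bar_b",s(461,48),t(390,178),.052),("bar_a",s(433,162),t(352,46),.052)]:
    x,e=tri(a,b); print(nm,x,e,"top",onz("top",b,z)[:2],"scene",onz("scene",a,z)[:2])
I=cv2.imread("pics/top0.png");H=cv2.cvtColor(I,cv2.COLOR_BGR2HSV).astype(int)
for lo in(40,95,):
  for k in blobs((abs(H[...,0]-115)<15)&(H[...,1]>120)&(H[...,2]>lo),100):
    c,rad=cv2.minEnclosingCircle(k)
    print("blue",lo,c,rad,cv2.boundingRect(k),[ (z,onz("top",cen(k),z)[:2],2*np.sqrt(cv2.contourArea(k)/np.pi)*np.linalg.norm(onz("top",np.array(c)+[1,0],z)-onz("top",c,z))) for z in(.11,.16)])
S=cv2.cvtColor(cv2.imread("pics/scene0.png"),cv2.COLOR_BGR2HSV).astype(int)
for k in blobs((abs(S[...,0]-115)<15)&(S[...,1]>120)&(S[...,2]>40),100): print(cen(k),cv2.minAreaRect(k))
E
```

```text
frontR [0.4459 0.1172 0.0495] 0.0035416357508170357 top [0.4459 0.1153] scene [0.4525 0.1214]
frontL [0.6424 0.1671 0.0485] 0.0032634586101934295 top [0.6405 0.1649] scene [0.6477 0.1709]
rearL [0.5918 0.3609 0.0534] 0.002438996320445415 top [0.591  0.3583] scene [0.5949 0.3622]
rearR [0.3965 0.3093 0.0575] 0.003036915581198179 top [0.3969 0.3074] scene [0.3977 0.3108]
hole [0.5374 0.1627 0.0554] 0.0022557349852657172 top [0.5372 0.1614] scene [0.5398 0.1647]
bar_b [0.5088 0.0464 0.0464] 0.0015702068580663064 top [0.5079 0.0474] scene [0.5125 0.0474]
bar_a [0.6228 0.0739 0.039 ] 0.004692100707359661 top [0.621  0.0719] scene [0.6288 0.0798]
blue 40 (448.6757507324219, 311.5316467285156) 22.76714324951172 (427, 291, 45, 44) [(0.11, array([ 0.4486, -0.1486]), np.float64(0.08441859324347575)), (0.16, array([ 0.4454, -0.1384]), np.float64(0.08081770526799896))]
blue 40 (481.819580078125, 236.93814086914062) 15.10814380645752 (467, 223, 30, 30) [(0.11, array([ 0.5941, -0.2304]), np.float64(0.05754626143355543)), (0.16, array([ 0.5848, -0.2167]), np.float64(0.055091616871639715))]
blue 95 (449.13238525390625, 311.5045471191406) 22.325010299682617 (428, 291, 44, 43) [(0.11, array([ 0.4489, -0.1495]), np.float64(0.08332766956079093)), (0.16, array([ 0.4457, -0.1392]), np.float64(0.07977331510145551))]
blue 95 (482.05377197265625, 236.84945678710938) 14.86701774597168 (468, 223, 29, 28) [(0.11, array([ 0.5949, -0.2312]), np.float64(0.05619173104264876)), (0.16, array([ 0.5855, -0.2175]), np.float64(0.053794864181232964))]
[264.0062 140.1154] ((263.5013732910156, 141.5262451171875), (67.4329833984375, 35.424652099609375), 86.98721313476562)
[196.2031 176.8785] ((195.35565185546875, 178.59246826171875), (47.30307388305664, 26.07695770263672), 88.31531524658203)
```

The small blue tumbler is the 62 mm one, at about (0.595,-0.232). Rack x points along (0.247,-0.969), and the bar is near (0.566,0.060) with about 28 mm of travel. Tool y already lies along rack x.

```bash
R='x'; python3 -m crank '[[0.1,0.178,0,0,-0.15],[0.1,0.178,0,0,-0.15],[0.1,0.178,0,0,-0.15],[0.1,0.178,0,0,-0.15],[0.1,0.178,0,0,-0.15],[0.1,0.178,0,0,-0.15],[0.1,0.178,0,0,-0.15],[0.1,0.178,0,0,-0.15]]' 40
python3 -m crank '[[0.1,0.178,0,0,-0.15],[0.1,0.178,0,0,-0.15],[0.1,0.178,0,0,-0.15],[0.1,0.178,0,0,-0.15],[0.1,0.178,0,0,-0.15],[0.1,0.178,0,0,-0.15],[0.1,0.178,0,0,-0.15],[0.1,0.178,0,0,-0.15]]'
python3 -m crank '[[0.1,0.178,0,0,-0.15],[0.1,0.178,0,0,-0.15],[0.1,0.178,0,0,-0.15],[0.1,0.178,0,0,-0.15],[0,0,0,0,-0.15],[0,0,0,0,-0.15],[0,0,0,0,-0.15]]'
python3 - <<'E'
from h import *
m=r.camera_model("wrist"); f=r.grab_frame("wrist"); cv2.imwrite("pics/w1.png",f)
import pickle; pickle.dump(m,open("w1.pkl","wb")); print(m)
E
```

```text
clock: 0.77
tcp_pos: [0.3278, -0.3671, 0.2312]
orientation: [-3.117, -0.393, 0.0]
contact_force: [1.2, 0.5, 0.4]
grip_width: 0.0362
gripper_force: 0.0
clock: 1.43
tcp_pos: [0.4879, -0.0825, 0.2312]
orientation: [3.117, 0.393, -0.0]
contact_force: [0.5, -0.7, 0.4]
grip_width: 0.0364
gripper_force: 0.0
clock: 2.02
tcp_pos: [0.567, 0.0575, 0.2307]
orientation: [3.116, 0.393, -0.002]
contact_force: [-0.3, -0.2, 0.9]
grip_width: 0.0364
gripper_force: 0.0
{'fx': 398.0810650321733, 'fy': 398.0810650321733, 'cx': 321.9143300576521, 'cy': 232.20056949607272, 'R': array([[ 0.24786606, -0.96879339,  0.001338  ],
       [-0.93392562, -0.23857749,  0.26620239],
       [-0.2575759 , -0.06723213, -0.96391623]]), 't': array([-0.08653223,  0.50890397,  0.52706376])}
```

View pics/w1.png

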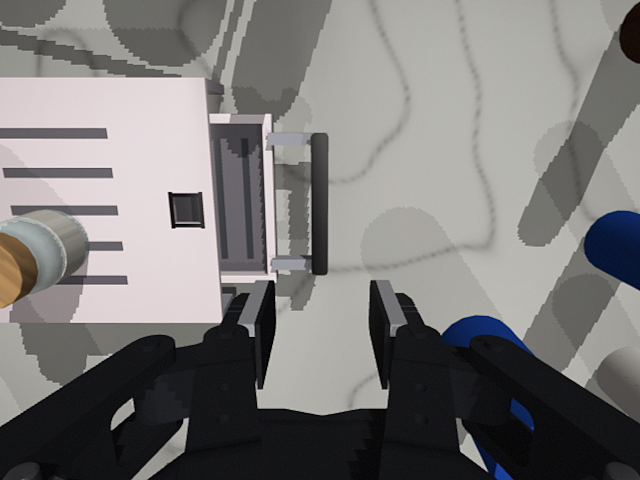

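The wrist view shows the bar's top at (312..328, 132..275), the hole at (187,210) and the front deck corners at (206,78) and (222,322). The bar is square to the jaws.

```bash
python3 - <<'E'
from h import *
import pickle; m=pickle.load(open("w1.pkl","rb"))
np.set_printoptions(precision=4,suppress=True)
W=lambda p,z:onz("",p,z,m)[:2]
L,R=W((206,78),.06),W((222,322),.06); y=(L-R)/np.linalg.norm(L-R); x=np.array([y[1],-y[0]])
b=(W((320,132),.052)+W((320,275),.052))/2; h=W((187,210),.06); f=(L+R)/2
print("deck w",np.linalg.norm(L-R),"x",x,np.degrees(np.arctan2(x[1],x[0])),"front",f,"hole",h,"hole->front",(f-h)@x,(f-h)@y)
print("bar",b,W((320,132),.052),W((320,275),.052),"travel",(b-f)@x-.055,(b-h)@x-.077,(b-f)@y)
E
```

```text
deck w 0.19865577950308175 x [ 0.2406 -0.9706] -76.08079978830537 front [0.5455 0.1391] hole [0.54   0.1606] hole->front 0.022175732978747423 7.905724416943172e-05
bar [0.5672 0.0575] [0.6251 0.0722] [0.5093 0.0428] travel 0.029477411125580895 0.029653144104328316 0.001494442513404244
```

Wrist measurements agree with the given sizes (deck 199 mm wide, hole 22 mm behind the edge). The TCP is right over the bar, travel is 29.5 mm, so there are about 120.5 mm to go. Now descend and grip.

```bash
python3 -m crank '[[0,0,-0.2,0,-0.15],[0,0,-0.2,0,-0.15],[0,0,-0.2,0,-0.15],[0,0,-0.15,0,-0.15],[0,0,-0.15,0,-0.15],[0,0,-0.12,0,-0.15],[0,0,0,0,-0.15]]'
python3 -m crank '[[0,0,0,0,-1],[0,0,0,0,-1],[0,0,0,0,-1],[0,0,0,0,-1],[0,0,0,0,-1]]' 40
```

```text
clock: 2.65
tcp_pos: [0.5636, 0.0551, 0.023]
orientation: [3.116, 0.389, -0.013]
contact_force: [-0.8, 0.0, -0.2]
grip_width: 0.0365
gripper_force: 0.0
clock: 3.07
tcp_pos: [0.5676, 0.0578, 0.0285]
orientation: [3.116, 0.392, 0.001]
contact_force: [-3.3, -0.9, 3.3]
grip_width: 0.0133
gripper_force: 41.6
```

```bash
python3 -m crank '[[0.008,-0.03,0,0,-1],[0.015,-0.061,0,0,-1],[0.015,-0.061,0,0,-1],[0.015,-0.061,0,0,-1],[0.015,-0.061,0,0,-1],[0.015,-0.061,0,0,-1],[0.015,-0.061,0,0,-1],[0.015,-0.061,0,0,-1]]'
python3 -m crank '[[0.01,-0.04,0,0,-1],[0.005,-0.02,0,0,-1],[0.004,-0.015,0,0,-1],[0.004,-0.015,0,0,-1],[0.004,-0.015,0,0,-1],[0.003,-0.01,0,0,-1],[0,0,0,0,-1],[0,0,0,0,-1]]'
python3 - <<'E'
from h import *
import pickle
o=r.get_obs()["tcp_pos"]; print(o, (o[:2]-[.5455,.1391])@np.array([.243,-.970])-.055)
m=r.camera_model("wrist"); f=r.grab_frame("wrist"); pickle.dump(m,open("w2.pkl","wb"))
cv2.imwrite("pics/w2.png",f)
t=r.grab_frame("top"); cv2.imwrite("pics/top2.png",t)
hsv=cv2.cvtColor(t,cv2.COLOR_BGR2HSV); print(hsv[274:288:2,284:298:2].reshape(-1,3)[::3].tolist())
E
```

```text
clock: 3.73
tcp_pos: [0.5906, -0.0317, 0.0285]
orientation: [-3.115, -0.395, -0.002]
contact_force: [-3.6, 5.4, 2.8]
grip_width: 0.0129
gripper_force: 41.7
clock: 4.4
tcp_pos: [0.5968, -0.0562, 0.0285]
orientation: [3.116, 0.393, 0.002]
contact_force: [-2.9, 1.0, 6.1]
grip_width: 0.0136
gripper_force: 42.0
[ 0.59684404 -0.05624151  0.02854808] 0.1469578682779329
[[0, 6, 118], [10, 137, 136], [0, 6, 161], [10, 163, 172], [8, 63, 89], [10, 167, 169], [10, 166, 171], [6, 60, 102], [11, 172, 173], [0, 10, 99], [11, 171, 171], [9, 130, 116], [8, 108, 109], [6, 65, 82], [6, 8, 154], [170, 9, 89], [176, 11, 168]]
```

```bash
python3 -m crank '[[0.002,-0.007,0,0,-1],[0.002,-0.007,0,0,-1],[0,0,0,0,-1],[0,0,0,0,-1]]'
python3 - <<'E'
from h import *
f=r.grab_frame("wrist"); t=r.grab_frame("top"); s=r.grab_frame("scene")
c=lambda i,y,x:cv2.resize(i[y:y+60,x:x+80],(400,300),interpolation=cv2.INTER_CUBIC)
cv2.imwrite("pics/c2.png",np.vstack([np.hstack([c(t,250,260),c(s,195,320)]),np.hstack([cv2.resize(f,(400,300)),c(f,180,0)])]))
o=r.get_obs();print(o["tcp_pos"],o["contact_force"])
for n,i in(("top",t),("scene",s)):
    h=cv2.cvtColor(i,cv2.COLOR_BGR2HSV).astype(int); y0,x0=(262,272) if n=="top" else (205,345)
    m=np.zeros((480,640),bool); m[y0:y0+36,x0:x0+40]=1
    k=blobs(m&(h[...,0]<18)&(h[...,1]>120),20); print(n,[(cen(q),cv2.contourArea(q),onz(n,cen(q),.06)[:2],onz(n,cen(q),.067)[:2]) for q in k])
E
```

```text
clock: 4.83
tcp_pos: [0.5973, -0.058, 0.0285]
orientation: [-3.116, -0.394, -0.002]
contact_force: [-4.9, 2.9, 6.9]
grip_width: 0.0132
gripper_force: 42.1
[ 0.59729086 -0.05799162  0.02854001] [-4.8884739   3.28413078  6.5383328 ]
top [(array([289.92857143, 278.76904762]), 70.0, array([0.53973062, 0.16142563]), array([0.53878159, 0.16102506]))]
scene [(array([366., 226.]), 58.0, array([0.53914844, 0.16156212]), array([0.5433883, 0.1629994]))]
```

View pics/c2.png

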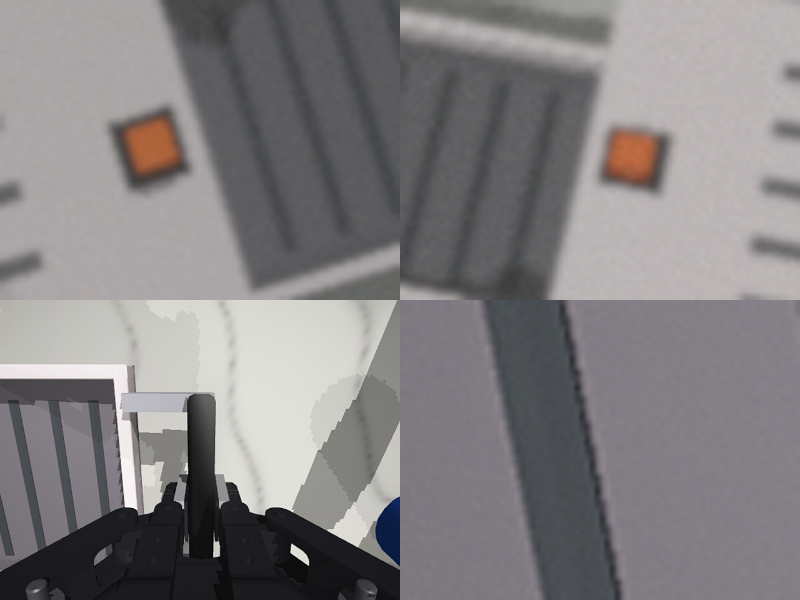

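The orange button fills the hole in both views, and the parallax fits it being up. I'll confirm with a gentle tug both ways.

```bash
python3 -m crank '[[0.004,-0.015,0,0,-1],[0.002,-0.008,0,0,-1],[0,0,0,0,-1],[0,0,0,0,-1]]'
python3 -m crank '[[-0.005,0.02,0,0,-1],[-0.005,0.02,0,0,-1],[0,0,0,0,-1],[0,0,0,0,-1]]'
```

```text
clock: 5.32
tcp_pos: [0.5973, -0.058, 0.0285]
orientation: [-3.111, -0.398, 0.001]
contact_force: [-8.0, 13.1, 10.6]
grip_width: 0.0135
gripper_force: 42.6
clock: 5.65
tcp_pos: [0.5968, -0.0561, 0.0285]
orientation: [3.116, 0.393, 0.002]
contact_force: [-3.9, 0.5, 8.2]
grip_width: 0.013
gripper_force: 42.2
```

```bash
python3 -m crank '[[-0.005,0.02,0,0,-1],[0,0,0,0,-1],[0,0,0,0,-1]]'
```

```text
clock: 5.9
tcp_pos: [0.5964, -0.0545, 0.0285]
orientation: [3.114, 0.39, 0.003]
contact_force: [-1.7, -5.1, 6.0]
grip_width: 0.0132
gripper_force: 42.1
```

```bash
python3 -m crank '[[-0.003,0.014,0,0,-1],[0,0,0,0,-1],[0,0,0,0,-1]]'
```

```text
clock: 6.15
tcp_pos: [0.5964, -0.0544, 0.0286]
orientation: [3.111, 0.387, 0.004]
contact_force: [1.5, -9.9, 5.2]
grip_width: 0.0133
gripper_force: 41.8
```

The tray is blocked both ways, so it is locked. Release, lift, and look at the tumbler from slightly short of it.

```bash
python3 -m crank '[[0.004,-0.018,0,0,-1],[0.002,-0.008,0,0,-1],[0,0,0,0,-0.15],[0,0,0,0,-0.15],[0,0,0,0,-0.15],[0,0,0,0,-0.15]]'
python3 -m crank '[[0,0,0.1,0,-0.15],[0,0,0.15,0,-0.15],[0,0,0.2,0,-0.15],[0,0,0.2,0,-0.15],[0,0,0.2,0,-0.15],[0,0,0.2,0,1],[0,0,0,0,1]]'
python3 -m crank '[[-0.06,-0.19,0,0,1],[-0.06,-0.19,0,0,1],[-0.06,-0.19,0,0,1],[-0.06,-0.19,0,0,1],[0,-0.06,0,0,1],[0,0,0,0,1],[0,0,0,0,1]]'
python3 - <<'E'
from h import *
import pickle
m=r.camera_model("wrist"); f=r.grab_frame("wrist"); pickle.dump(m,open("w3.pkl","wb"))
cv2.imwrite("pics/w3.png",f); cv2.imwrite("pics/top3.png",r.grab_frame("top"))
H=cv2.cvtColor(f,cv2.COLOR_BGR2HSV).astype(int)
for k in blobs((abs(H[...,0]-115)<15)&(H[...,1]>120)&(H[...,2]>40),100): print(cen(k),cv2.boundingRect(k))
E
```

```text
clock: 6.65
tcp_pos: [0.5961, -0.0541, 0.0274]
orientation: [3.117, 0.393, 0.001]
contact_force: [-0.9, 0.7, -0.6]
grip_width: 0.036
gripper_force: 0.0
clock: 7.23
tcp_pos: [0.6004, -0.0536, 0.2462]
orientation: [3.114, 0.393, 0.022]
contact_force: [1.1, 0.3, 1.2]
grip_width: 0.0592
gripper_force: 0.0
clock: 7.82
tcp_pos: [0.5477, -0.2184, 0.237]
orientation: [-3.117, -0.39, -0.0]
contact_force: [-0.4, 0.7, 0.2]
grip_width: 0.0853
gripper_force: 0.0
[201.88928873 304.33328891] (103, 232, 161, 174)
[356.69172291 157.69022315] (312, 112, 91, 92)
```

View pics/w3.png

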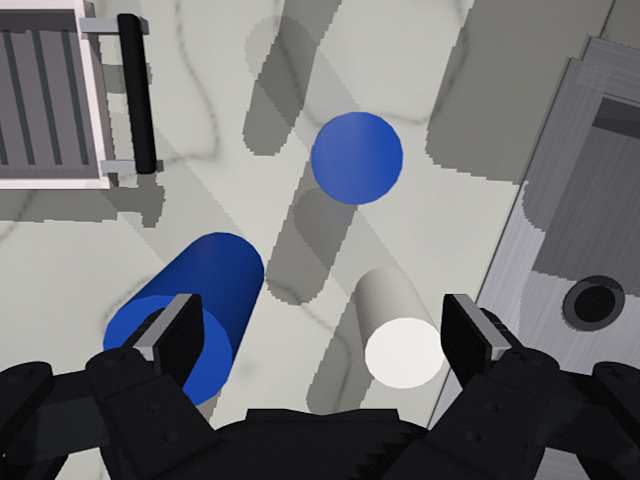

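The target's top disc is centred at (357,158), about 91 px across. The white tumbler is at (402,352) and the big blue one is to the left.

```bash
python3 - <<'E'
from h import *
import pickle; m=pickle.load(open("w3.pkl","rb")); np.set_printoptions(precision=4,suppress=True)
W=lambda p,z:onz("",p,z,m)[:2]
c=W((356.8,157.9),.11); print("tumbler",c,"dia",np.linalg.norm(W((312,158),.11)-W((402.5,158),.11)))
print("white",W((402,352),.11), "mill shadow/top n/a"); t=r.get_obs()["tcp_pos"]; print(t,(c-t[:2])/.2)
i=cv2.cvtColor(cv2.imread("pics/top3.png"),cv2.COLOR_BGR2HSV); print("mill top", onz("top",(450,149),.145)[:2])
E
```

```text
tumbler [ 0.597  -0.2315] dia 0.06037070240717356
white [ 0.4645 -0.3043] mill shadow/top n/a
[ 0.5484 -0.216   0.2372] [ 0.243  -0.0772]
mill top [ 0.7708 -0.1769]
```

```bash
python3 -m crank '[[0.122,-0.038,0,0,1],[0.121,-0.038,0,0,1],[0,0,-0.1,0,1],[0,0,-0.15,0,1],[0,0,-0.15,0,1],[0,0,-0.15,0,1],[0,0,-0.15,0,1],[0,0,-0.1,0,1]]'
python3 -m crank '[[0,0,-0.075,0,1],[0,0,0,0,1],[0,0,0,0,1]]'
python3 -m crank '[[0,0,0,0,0.3],[0,0,0,0,0.1],[0,0,0,0,0],[0,0,0,0,0],[0,0,0,0,0],[0,0,0,0,0]]' 25
```

```text
clock: 8.58
tcp_pos: [0.5958, -0.2302, 0.0743]
orientation: [-3.114, -0.398, 0.003]
contact_force: [0.4, 0.1, 0.4]
grip_width: 0.0853
gripper_force: 0.0
clock: 8.83
tcp_pos: [0.5966, -0.2311, 0.0618]
orientation: [-3.115, -0.397, 0.001]
contact_force: [0.3, -0.3, 0.9]
grip_width: 0.0856
gripper_force: 0.0
clock: 9.33
tcp_pos: [0.5977, -0.2328, 0.064]
orientation: [3.116, 0.394, 0.004]
contact_force: [-0.8, 2.6, 7.1]
grip_width: 0.0616
gripper_force: 27.3
```

Gripped at 61.6 mm, as expected. Lift and carry over the tray spot at (0.5645,0.0634).

```bash
python3 -m crank '[[0,0,0.05,0,0],[0,0,0.1,0,0],[0,0,0.1,0,0],[0,0,0.1,0,0],[0,0,0.1,0,0],[0,0,0.1,0,0],[-0.01,0.07,0,0,0],[-0.016,0.131,0,0,0]]'
python3 -m crank '[[-0.016,0.16,0,0,0],[-0.016,0.16,0,0,0],[-0.018,0.16,0,0,0],[-0.018,0.16,0,0,0],[-0.018,0.16,0,0,0],[-0.018,0.16,0,0,0],[-0.018,0.16,0,0,0],[-0.018,0.16,0,0,0]]'
python3 -m crank '[[0,0,0,0,0],[0,0,0,0,0],[0,0,0,0,0]]'
python3 - <<'E'
from h import *
f=r.grab_frame("wrist"); t=r.grab_frame("top"); s=r.grab_frame("scene")
cv2.imwrite("pics/c4.png",np.hstack([cv2.resize(f,(400,300)),cv2.resize(t[200:350,230:430],(400,300))]))
E
```

```text
clock: 10.0
tcp_pos: [0.5912, -0.1968, 0.1737]
orientation: [3.115, 0.383, 0.004]
contact_force: [0.4, 0.5, -2.0]
grip_width: 0.0614
gripper_force: 27.8
clock: 10.67
tcp_pos: [0.5617, 0.0647, 0.1718]
orientation: [3.117, 0.393, -0.002]
contact_force: [1.0, 0.2, -1.3]
grip_width: 0.0617
gripper_force: 27.8
clock: 10.92
tcp_pos: [0.5624, 0.0626, 0.1718]
orientation: [3.116, 0.394, -0.002]
contact_force: [0.4, -1.1, -2.2]
grip_width: 0.0614
gripper_force: 27.8
```

View pics/c4.png

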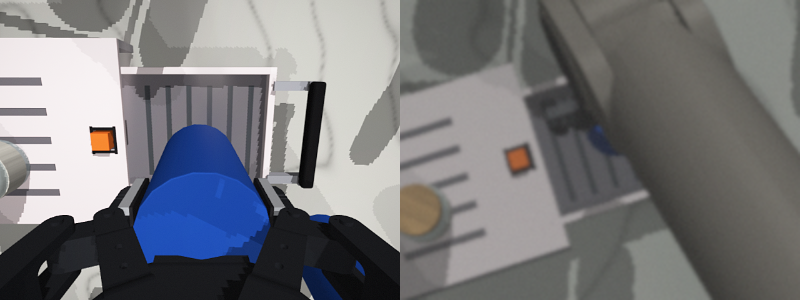

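The tumbler hangs over the middle of the open tray and the orange button is up. Lower gently.

```bash
python3 -m crank '[[0.008,0.002,-0.08,0,0],[0,0,-0.1,0,0],[0,0,-0.1,0,0],[0,0,-0.07,0,0],[0,0,-0.04,0,0],[0,0,-0.02,0,0],[0,0,0,0,0],[0,0,0,0,0]]'
python3 -m crank '[[0,0,-0.005,0,0],[0,0,-0.005,0,0],[0,0,-0.005,0,0],[0,0,-0.005,0,0],[0,0,0,0,0],[0,0,0,0,0]]'
```

```text
clock: 11.73
tcp_pos: [0.5653, 0.0631, 0.0909]
orientation: [-3.117, -0.392, -0.001]
contact_force: [0.6, -0.4, -1.2]
grip_width: 0.0615
gripper_force: 27.9
clock: 12.23
tcp_pos: [0.5647, 0.0633, 0.0863]
orientation: [3.117, 0.393, -0.0]
contact_force: [1.1, -0.6, -1.7]
grip_width: 0.0615
gripper_force: 27.9
```

```bash
python3 -m crank '[[0,0,-0.005,0,0],[0,0,-0.005,0,0],[0,0,0,0,0],[0,0,0,0,0]]'; python3 -m crank '[[0,0,-0.005,0,0],[0,0,0,0,0],[0,0,0,0,0]]'
```

```text
clock: 12.57
tcp_pos: [0.5647, 0.0633, 0.0842]
orientation: [-3.117, -0.393, 0.0]
contact_force: [-0.4, 0.3, -1.2]
grip_width: 0.0618
gripper_force: 27.9
clock: 12.82
tcp_pos: [0.5653, 0.0635, 0.084]
orientation: [3.117, 0.393, 0.002]
contact_force: [-0.7, -0.2, 4.7]
grip_width: 0.0619
gripper_force: 27.5
```

Contact felt at the expected height. Open, lift away, and check.

```bash
python3 -m crank '[[0,0,0,0,0.55],[0,0,0,0,0.65],[0,0,0,0,0.8],[0,0,0,0,1],[0,0,0,0,1],[0,0,0,0,1],[0,0,0,0,1]]'
python3 -m crank '[[0,0,0.05,0,1],[0,0,0.1,0,1],[0,0,0.2,0,1],[0,0,0.2,0,1],[0,0,0.2,0,1],[0,-0.2,0,0,1],[0,-0.2,0,0,1],[0,-0.2,0,0,1]]'
python3 -m crank '[[0,-0.2,0,0,1],[0,-0.2,0,0,1],[0,-0.2,0,0,1],[0,-0.2,0,0,1],[0,-0.2,0,0,1],[0,0,0,0,1],[0,0,0,0,1]]'
python3 - <<'E'
from h import *
t=r.grab_frame("top"); s=r.grab_frame("scene")
cv2.imwrite("pics/c5.png",np.hstack([cv2.resize(t[180:360,190:430],(400,300)),cv2.resize(s[130:310,280:520],(400,300))]))
H=cv2.cvtColor(t,cv2.COLOR_BGR2HSV).astype(int)
for k in blobs((abs(H[...,0]-115)<15)&(H[...,1]>120)&(H[...,2]>40),100): print(cen(k),cv2.boundingRect(k),onz("top",cen(k),.13))
E
```

```text
clock: 13.4
tcp_pos: [0.5647, 0.0633, 0.0832]
orientation: [-3.117, -0.393, 0.0]
contact_force: [0.0, 1.5, -0.4]
grip_width: 0.0854
gripper_force: 0.0
clock: 14.07
tcp_pos: [0.5651, -0.0574, 0.2355]
orientation: [3.116, 0.396, 0.005]
contact_force: [-0.8, 0.6, 0.2]
grip_width: 0.0852
gripper_force: 0.0
clock: 14.65
tcp_pos: [0.5638, -0.2602, 0.2336]
orientation: [3.117, 0.384, -0.0]
contact_force: [0.7, 2.1, 1.1]
grip_width: 0.0851
gripper_force: 0.0
[448.57339766 312.35733977] (427, 291, 44, 44) [ 0.44678744 -0.14410804  0.13      ]
[336.59924027 260.30721747] (322, 245, 30, 31) [0.56101864 0.06452069 0.13      ]
```

View pics/c5.png

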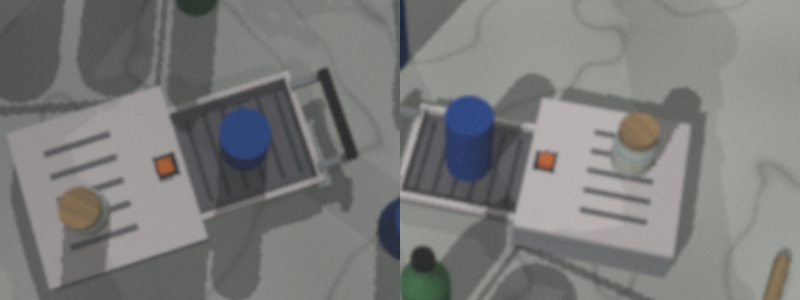

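The tumbler stands upright in the middle of the pulled-out tray, the orange button is up in its hole, and the arm is clear.

```bash
python3 -c "
from bench import r
print(r.hand_in())"
```

```text
the job is handed in; nothing more can be done
None
```

I pulled the tray out until it locked, stood the blue tumbler mouth down in the middle of it, let go and handed the job in at about 15 s; no verdict came back.

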